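# Bin the washed chokes and set the rinse cups to dry

### The job

Use the scoop to gather all the washed ferrite chokes out of the drain tray and tip them into the grey parts bin, without touching the chokes with the gripper, and stand the scoop flat back on its rubber mat. Stand every rinse cup upside down over a drying peg, one cup to a peg, its rim flat down on the peg's base plate. Leave the other things on the bench where they are.

Things in the scene. Friction and masses are not known exactly. Their poses are not given: they have to be found in the camera images.
- tray: aluminium drain tray fixed to the bench, open above, 242 mm long (its x), 96 mm wide inside, 106 mm outside (its y), walls 30 mm high. Its flat floor, 5 mm above the bench, runs from x = -92 to +120 mm; the far end and sides are upright walls, the near end (-x, towards the robot) slopes up and outwards at 45 degrees to 30 mm, then upright to 46 mm. Chokes lie at that end; the +x half is empty
- bin: grey plastic parts bin fixed to the bench, open above, 136 x 136 mm outside, 60 mm high, walls and floor 5 mm thick. Origin under its centre on the bench
- mat: black rubber mat, 150 (x) x 130 (y) x 4 mm, fixed on the bench: the scoop's parking place. Origin at the centre of its underside
- scoop_grip (a point): grip point in the middle of the scoop's black handle plate, which is 14 mm thick (scoop x), 36 mm wide (y), upright over the back of the pan, from 25 to 110 mm above the pan's underside. The point is 85 mm above the underside, 91 mm behind (+x of) the front lip, 7 mm ahead of the back face; axes as the scoop's
- choke1: black clip-on ferrite choke, a barrel with round ends, 22 mm across and 36 mm long (its y), 30 g, smooth and slippery, lying loose in the tray and free to roll; 3 to 6 of them are present. Origin at its centre
- choke2: black clip-on ferrite choke, a barrel with round ends, 22 mm across and 36 mm long (its y), 30 g, smooth and slippery, lying loose in the tray and free to roll; 3 to 6 of them are present. Origin at its centre
- choke3: black clip-on ferrite choke, a barrel with round ends, 22 mm across and 36 mm long (its y), 30 g, smooth and slippery, lying loose in the tray and free to roll; 3 to 6 of them are present. Origin at its centre
- choke4: black clip-on ferrite choke, a barrel with round ends, 22 mm across and 36 mm long (its y), 30 g, smooth and slippery, lying loose in the tray and free to roll; 3 to 6 of them are present. Origin at its centre
- choke5: black clip-on ferrite choke, a barrel with round ends, 22 mm across and 36 mm long (its y), 30 g, smooth and slippery, lying loose in the tray and free to roll; 3 to 6 of them are present. Origin at its centre
- choke6: black clip-on ferrite choke, a barrel with round ends, 22 mm across and 36 mm long (its y), 30 g, smooth and slippery, lying loose in the tray and free to roll; 3 to 6 of them are present. Origin at its centre
- cup1: white square rinse cup, 56 x 56 mm outside, 110 mm long, walls and bottom 3 mm, 90 g, empty; lies on its side at the start, the open mouth pointing outwards to its own side of the bench (cup1 to the left, cup2 to the right). Origin at its centre: half-way along and on its axis; x points along the axis out of the mouth, the other axes are square to its sides.
- peg1_foot (a point): foot of the upright steel drying peg, 24 mm across and 80 mm tall with a tapered tip, in the middle of a fixed dark base plate 100 x 100 x 10 mm. This point is on the peg's axis at the top of the base plate, 10 mm above the bench; z up
- cup2: white square rinse cup, 56 x 56 mm outside, 110 mm long, walls and bottom 3 mm, 90 g, empty; lies on its side at the start, the open mouth pointing outwards to its own side of the bench (cup1 to the left, cup2 to the right). Origin at its centre: half-way along and on its axis; x points along the axis out of the mouth, the other axes are square to its sides.
- peg2_foot (a point): foot of the upright steel drying peg, 24 mm across and 80 mm tall with a tapered tip, in the middle of a fixed dark base plate 100 x 100 x 10 mm. This point is on the peg's axis at the top of the base plate, 10 mm above the bench; z up
- jar1: closed blue jar, 70 mm across, 60 mm tall; not part of the job, leave it where it is. Origin at its underside
- jar2: closed blue jar, 70 mm across, 60 mm tall; not part of the job, leave it where it is. Origin at its underside
- jar3: closed blue jar, 70 mm across, 60 mm tall; not part of the job, leave it where it is. Origin at its underside
- spool: spool of solder, 64 mm across, 60 mm tall, upright; not part of the job, leave it where it is. Origin at its underside
- scoop: loose steel scoop, 150 g: flat-floored open pan 98 mm long (its x), 86 mm wide (its y), floor 2.5 mm and walls 3 mm thick, side and back walls 31 mm high, open at its -x end (the mouth). Origin on the pan's underside, 50 mm behind the front lip, mid-width; x from mouth to back, z up
Mind the look-alikes: they are no part of the job. Leave any purple or red look-alike of the scoop alone.

How it is judged:
At the end, for the whole second after the job is handed in: Every choke rests in the bin below its rim; every cup stands upside down over a peg, within 22 mm of its axis and 0.1 rad of vertical, its rim on the base plate (centre 58 to 71 mm up); the scoop lies flat (0.1 rad) on its mat, its origin within 45 mm of the mat's; all at rest (x of choke1 in the frame of bin between -0.064 and 0.064 m and y of choke1 in the frame of bin between -0.064 and 0.064 m and z of choke1 in the frame of bin between 0.005 and 0.058 m and linear speed of each of choke1, choke2, choke3, choke4, choke5, choke6 below 0.05 m/s and x of choke2 in the frame of bin between -0.064 and 0.064 m and y of choke2 in the frame of bin between -0.064 and 0.064 m and z of choke2 in the frame of bin between 0.005 and 0.058 m and x of choke3 in the frame of bin between -0.064 and 0.064 m and y of choke3 in the frame of bin between -0.064 and 0.064 m and z of choke3 in the frame of bin between 0.005 and 0.058 m and x of choke4 in the frame of bin between -0.064 and 0.064 m and y of choke4 in the frame of bin between -0.064 and 0.064 m and z of choke4 in the frame of bin between 0.005 and 0.058 m and x of choke5 in the frame of bin between -0.064 and 0.064 m and y of choke5 in the frame of bin between -0.064 and 0.064 m and z of choke5 in the frame of bin between 0.005 and 0.058 m and x of choke6 in the frame of bin between -0.064 and 0.064 m and y of choke6 in the frame of bin between -0.064 and 0.064 m and z of choke6 in the frame of bin between 0.005 and 0.058 m and (horizontal distance between cup1 and peg1_foot below 0.022 m or horizontal distance between cup1 and peg2_foot below 0.022 m) and angle between each of cup1, cup2's own x axis and vertical above 3.04 rad and height (world z) of cup1 between 0.058 and 0.071 m and linear speed of each of cup1, cup2, scoop below 0.02 m/s and (horizontal distance between cup2 and peg1_foot below 0.022 m or horizontal distance between cup2 and peg2_foot below 0.022 m) and height (world z) of cup2 between 0.058 and 0.071 m and horizontal distance between scoop and mat below 0.045 m and angle between scoop's own z axis and vertical below 0.1 rad and height (world z) of scoop below 0.012 m); the robot touches nothing.
It fails at once if the gripper's fingers touch a choke (contact force between the fingers and choke1 above 0.5 N or contact force between the fingers and choke2 above 0.5 N or contact force between the fingers and choke3 above 0.5 N or contact force between the fingers and choke4 above 0.5 N or contact force between the fingers and choke5 above 0.5 N or contact force between the fingers and choke6 above 0.5 N).
It fails at once if a thing that is no part of the job is moved by more than 50 mm (distance of any of jar1, jar2, jar3, spool from where it was at the start of the episode above 0.05 m).
Of choke1, choke2, choke3, choke4, choke5, choke6 only 3 to 6 are there at a start; the rules pass over those that are not, and their reading is None.
At some moment in a run one of cup1, cup2 may be knocked a few centimetres aside while the robot is not near it.
It also fails if it takes over 192 s, if anything falls off the work surface, if the arm or the gripper's body presses on something with over 40 N, if the wrist force passes 120 N, or if a joint passes its speed limit or range.

### The arm

A 6-joint arm with a two-finger parallel gripper is mounted at the origin on the work surface. World frame = base frame: x ahead of the robot, y to its left, z up, the work surface at z = 0. Lengths are in m, angles in rad, forces in N, time in s.
With the tool pointing down it reaches from about 0.2 to 0.875 m from the base axis. Payload 3.4 kg.
Tool frame: the origin (TCP) lies between the finger pads; the fingertips stand 14 mm ahead of it and the grasp point (between the pads) lies 5 mm behind it; z points along the fingers, y is the line along which they close (so a half turn about z gives the same grasp; the last joint's range is limited). The gripper opens to 94 mm and grips with 3 to 60 N. Pads are 16 mm wide; open, the fingers measure 119 mm over their backs; the gripper's body (75 mm by 177 mm) begins 78 mm behind the grasp point.
Start: joints at [-1.253, 0.276, 1.505, -0, 1.361, -0.121], TCP at [0.244, -0.521, 0.219] pointing down, gripper open.
Joint ranges: [-2.89, 2.89], [-0.75, 2.08], [0.22, 2.7], [-1.18, 4.32], [0.11, 2.71], [-2.7, 2.7]. Speed limits (rad/s): [2.57, 2.57, 3.14, 3.14, 3.14, 3.14].

### API

Orientations are given as a rotation vector (axis times angle).
In Python, from station import move_pose, line_to, move_joints, grip, sleep, solve_ik, camera, Unreachable, job_done, read_time_s, read_joint_positions, read_joint_vel, read_joint_torque, read_tool_pos, read_tool_rot, read_force, read_ft_torque, read_opening, read_grip_force gives the robot as it stands. The module is installed in compiled form; this text tells all that it offers. Calls block until the motion is done:
- move_pose(position, orientation): joint-space move of the TCP to a pose.
- line_to(position, speed=0.15, ori=None, f_stop=None): straight line of the TCP; ori=None keeps the orientation; speed is the mean speed in m/s. With f_stop (N) it stops when the force on the tool has changed by that much, and returns True; else False.
- move_joints(angles): joint-space move.
- grip(opening, effort=None): finger opening in m; effort is the grip in N (None keeps the last); returns when the fingers have stopped.
- sleep(seconds).
- solve_ik(position, orientation): joint angles nearest the present ones, or None.
- camera(name): name is "scene" or "side" or "wrist"; returns a dict with "frame" (420x560x3 uint8, red, green, blue), "camera_matrix" (3x3 intrinsics, pixels), "rvec" (rotation vector, rad) and "tvec" (3), from world to camera coordinates, as OpenCV has them. Camera axes: x right, y down, z forward; pixel columns grow to the right and rows downward; lengths in m; the calibration is good to about 2 mm. A picture is of the moment at which its call begins. There is no depth.
A pose or a line that the arm cannot do raises Unreachable and nothing moves.
- job_done(): hands the job in; it is judged then, once.
Readings, each from a call of its own:
- read_time_s(): time.
- read_joint_positions(): joint angles.
- read_joint_vel(): joint speeds.
- read_joint_torque(): joint torques, N m.
- read_tool_pos(): TCP position.
- read_tool_rot(): TCP orientation.
- read_force(): force on the tool from outside, world axes, zero at the start.
- read_ft_torque(): the same for the moment, N m.
- read_opening(): finger opening in m.
- read_grip_force(): force on a finger pad.
Only numpy, scipy, OpenCV 4.12 (cv2) and the standard library are available. Lean on these libraries where they do the work, as an engineer would, in place of code of your own. Each camera call takes 0.05 s, during which the arm holds its last target. There are 200 camera calls.

## Working session

There is one attempt and no reset: what is moved stays moved. The work goes in short steps, each a Python script; the robot and the scene stay as the last script left them, time stands still between calls to the robot, and variables do not carry over. Pictures are saved under pics/ and viewed, at most 14 in all, crops included, and the job is handed in when it is done.

```bash
mkdir -p pics; ls; python3 - <<'E'
from station import *
import cv2
for n in ("scene","side"):
    c=camera(n); cv2.imwrite(f"pics/{n}0.png",c["frame"][:,:,::-1])
    print(n,c["camera_matrix"],c["rvec"],c["tvec"])
print(read_time_s(),read_tool_rot())
E
```

```text
pics
scene [[495.23069137   0.         270.01831572]
 [  0.         495.23069137 221.78025174]
 [  0.           0.           1.        ]] [ 1.8305206   1.44290011 -0.70800092] [-0.10729868 -0.16717371  1.83747063]
side [[515.91021148   0.         273.5060025 ]
 [  0.         515.91021148 213.73823113]
 [  0.           0.           1.        ]] [ 0.6552352  -2.45733745  1.32760321] [0.36473175 0.1686696  1.17237917]
0.1 [-3.06473789e+00 -6.83409635e-01  2.76932468e-04]
```

View pics/scene0.png

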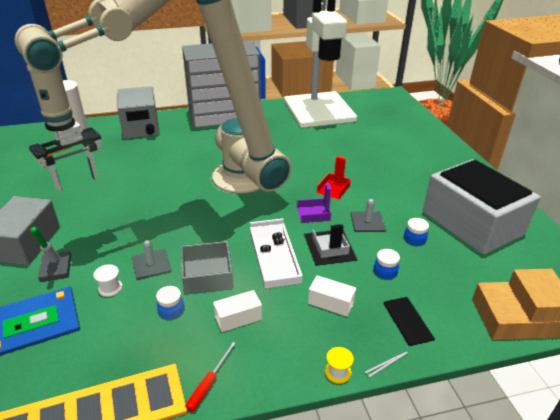

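View pics/side0.png

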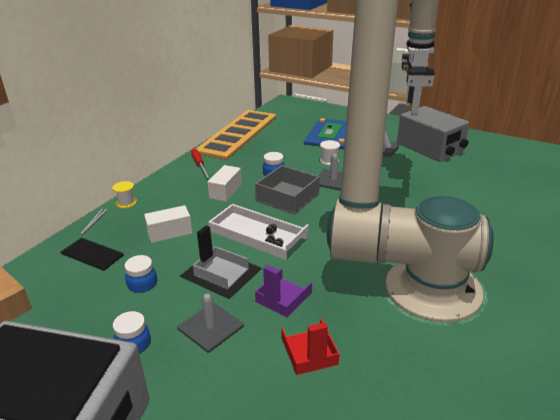

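The scene view shows the tray at (275,252), chokes around (265-280,243), bin (207,267), scoop on mat (331,243), pegs (152,263)/(368,221), and cups (238,310)/(332,294). Purple and red scoop look-alikes are at (315,207) and (335,180). Next I'll get rough positions and an overhead wrist look.

```bash
cat > h.py <<'E'
from station import *
import numpy as np, cv2
from scipy.spatial.transform import Rotation as R
def ray(c,uv,z):
    M=cv2.Rodrigues(np.array(c["rvec"],float))[0]; t=np.array(c["tvec"],float).ravel()
    C=-M.T@t; d=M.T@np.linalg.inv(c["camera_matrix"])@np.array([uv[0],uv[1],1.])
    return C+d*(z-C[2])/d[2]
def proj(c,P):
    return cv2.projectPoints(np.array(P,float).reshape(-1,3),np.array(c["rvec"],float),np.array(c["tvec"],float),np.array(c["camera_matrix"]),None)[0].reshape(-1,2)
def down(yaw):  # tool pointing down, closing line (tool y) along world angle yaw
    y=np.array([np.cos(yaw),np.sin(yaw),0]); z=np.array([0,0,-1.]); x=np.cross(y,z)
    return R.from_matrix(np.column_stack([x,y,z])).as_rotvec()
def save(n,c): cv2.imwrite(f"pics/{n}.png",c["frame"][:,:,::-1])
E
python3 - <<'E'
from h import *
a=camera("scene");b=camera("side")
S=dict(tray=(275,252,.02),bin=(207,267,.03),scoop=(331,243,.01),peg2=(152,263,.01),peg1=(368,221,.01),cup2=(238,310,.03),cup1=(332,294,.03),jarA=(170,302,.03),jarB=(388,263,.03),jarC=(417,232,.03),spY=(340,365,.03),spW=(108,282,.03),choke=(270,243,.016),purple=(315,210,.01))
D=dict(tray=(258,229,.02),bin=(288,189,.03),scoop=(221,268,.01),peg1=(210,326,.01),peg2=(333,180,.01),cup2=(225,183,.03),cup1=(168,223,.03),choke=(273,237,.016))
for k,(u,v,z) in S.items(): print(k,ray(a,(u,v),z)[:2].round(3), ray(b,D[k][:2],z)[:2].round(3) if k in D else "")
for p,yaw in (([.42,0,.42],np.pi/2),([.42,0,.42],-np.pi/2),([.4,0,.45],np.pi/2),([.45,0,.35],np.pi/2)):
    q=solve_ik(p,down(yaw)); print(p,yaw,None if q is None else np.round(q,2))
E
```

```text
tray [0.462 0.015] [0.461 0.016]
bin [ 0.49  -0.191] [ 0.485 -0.188]
scoop [0.45  0.195] [0.46  0.186]
peg2 [ 0.414 -0.344] [ 0.407 -0.331]
peg1 [0.374 0.348] [0.368 0.354]
cup2 [ 0.671 -0.136] [ 0.668 -0.13 ]
cup1 [0.673 0.119] [0.678 0.119]
jarA [ 0.601 -0.304] 
jarB [0.595 0.315] 
jarC [0.485 0.461] 
spY [0.892 0.063] 
spW [ 0.487 -0.464] 
choke [0.413 0.011] [0.411 0.023]
purple [0.276 0.199] 
[0.42, 0, 0.42] 1.5707963267948966 [-0.17 -0.02  1.37  0.    1.78 -1.74]
[0.42, 0, 0.42] -1.5707963267948966 [-0.17 -0.02  1.37 -0.    1.78  1.4 ]
[0.4, 0, 0.45] 1.5707963267948966 [-0.17 -0.04  1.33  0.    1.86 -1.75]
[0.45, 0, 0.35] 1.5707963267948966 [-0.15  0.03  1.49  0.    1.62 -1.73]
```

```bash
python3 - <<'E'
from h import *
move_pose([.44,0.06,.45],down(-np.pi/2))
c=camera("wrist"); save("w1",c); print(c["camera_matrix"],ray(c,(280,210),0),ray(c,(0,0),0),ray(c,(560,0),0),ray(c,(0,420),0),read_time_s())
M=cv2.Rodrigues(np.array(c["rvec"],float))[0];print(-M.T@np.array(c["tvec"]).ravel())
for s in ("scene","side"): save(s+"1",camera(s))
E
```

```text
[[375.20058833   0.         285.193923  ]
 [  0.         375.20058833 208.99859626]
 [  0.           0.           1.        ]] [0.35673161 0.06874274 0.        ] [0.67877326 0.48310739 0.        ] [ 0.67804765 -0.34913415  0.        ] [-6.69860929e-02  6.19794711e-01 -1.11022302e-16] 2.5833
[0.51053001 0.06045708 0.61581983]
```

View pics/w1.png

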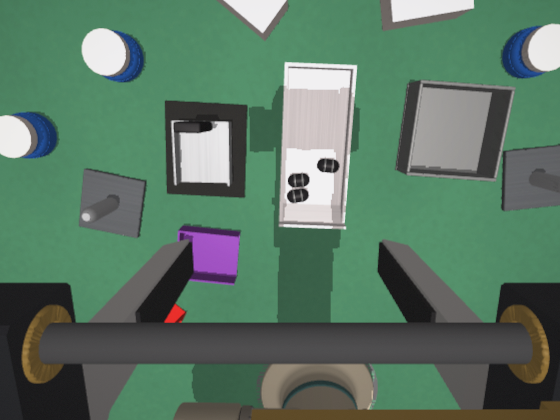

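The overhead view shows three chokes in the tray at (328,165), (299,180) and (298,195). The scoop is on the mat with its handle at (195,126) and its mouth towards the robot. The bin is at (455,130), with peg plates at both sides. Next, close looks at the tray, scoop and bin.

```bash
python3 - <<'E'
from h import *
import pickle
out=[];cs={}
for n,p in (("scoop",[.38,.19,.27]),("tray",[.39,.015,.27]),("bin",[.42,-.19,.27])):
    move_pose(p,down(-np.pi/2)); c=camera("wrist"); cs[n]=c; out.append(c["frame"][:,150:416])
pickle.dump(cs,open("close.pkl","wb"))
cv2.imwrite("pics/close.png",np.hstack(out)[:,:,::-1]); print(read_time_s())
E
```

```text
5.325
```

View pics/close.png

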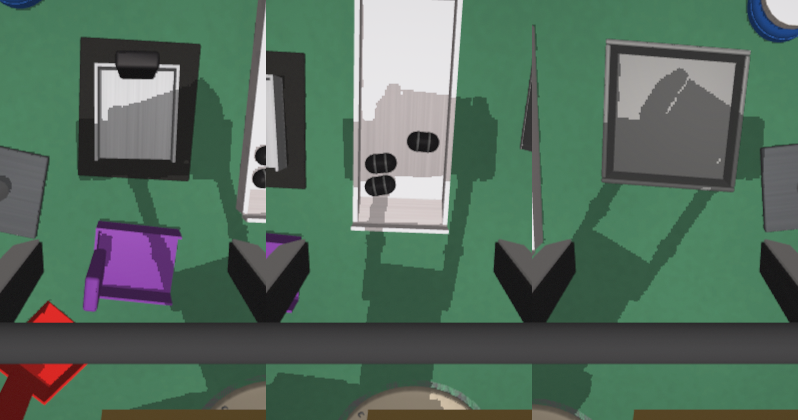

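The tiles show the scoop rim (94–181, 65–161) on its mat, the tray walls with three chokes (380,162), (380,186), (423,142), and the bin (605–748, 42–190). I'll fit the corners.

```bash
python3 - <<'E'
from h import *
import pickle
cs=pickle.load(open("close.pkl","rb"))
def rect(c,mask,z,roi):
    m=np.zeros(mask.shape,np.uint8); x0,x1,y0,y1=roi; m[y0:y1,x0:x1]=mask[y0:y1,x0:x1]
    cnt=max(cv2.findContours(m,cv2.RETR_EXTERNAL,cv2.CHAIN_APPROX_NONE)[0],key=cv2.contourArea)
    P=np.array([ray(c,p[0],z)[:2] for p in cnt]).astype(np.float32)
    (cx,cy),(w,h),a=cv2.minAreaRect(P); a=(a+45)%90-45
    print("   px",cnt[:,0].min(0),cnt[:,0].max(0)); return np.round([cx,cy,w,h,a],4)
g=lambda c:(c["frame"].astype(int))
c=cs["scoop"];f=g(c)
green=(f[...,1]-f[...,0]>25)
dark=(f.max(2)<70)&~green
print("mat(non-green)",rect(c,((~green)).astype(np.uint8),.004,(222,355,25,190)))
print("scoop rim",rect(c,(f.min(2)>95).astype(np.uint8),.035,(235,345,50,170)))
P=lambda c,u,v,z:ray(c,(u+150,v),z)[:2].round(4)
print("handle top edge",P(c,117,53,.114),P(c,159,53,.114))
print("rim corners",P(c,94,65,.035),P(c,181,67,.035),P(c,95,161,.035),P(c,177,162,.035))
c=cs["tray"];f=g(c)
for v in (10,50,90):
    row=f[v].min(1); xs=np.where(row[150:416]>140)[0]; xs=xs[(xs>60)&(xs<230)]; a,b=xs.min(),xs.max()
    print("tray y edges",v,a,b,P(c,a,v,.03),P(c,b,v,.03))
print("near corners",P(c,351-266,228,.046),P(c,447-266,232,.046))
for u,v in ((380,162),(380,186),(423,142)): print("choke",P(c,u-266,v,.016))
c=cs["bin"]
print("bin",[P(c,u-532,v,.06) for u,v in((607,41),(749,51),(735,190),(602,181))])
import pickle
E
```

```text
px [228  37] [350 180]
mat(non-green) [ 0.4572  0.1889  0.1302  0.1499 -3.1401]
   px [250  69] [323 159]
scoop rim [ 0.4536  0.1898  0.0747  0.0894 -1.2956]
handle top edge [0.5018 0.2052] [0.5018 0.1714]
rim corners [0.5029 0.2321] [0.5009 0.1442] [0.4061 0.2336] [0.405  0.1458]
tray y edges 10 88 195 [0.5637 0.0621] [ 0.5635 -0.0436]
tray y edges 50 88 193 [0.5268 0.0633] [ 0.5266 -0.0429]
tray y edges 90 88 190 [0.4882 0.0646] [ 0.4879 -0.0412]
near corners [0.3439 0.0705] [ 0.3391 -0.0339]
choke [0.4119 0.0396]
choke [0.3847 0.04  ]
choke [ 0.434  -0.0084]
bin [array([ 0.5586, -0.1313]), array([ 0.55  , -0.2637]), array([ 0.4178, -0.2565]), array([ 0.4269, -0.1213])]
```

```bash
cat >> h.py <<'E'
TRAY=(np.array([.4624,.0132]),-.042); BIN=(np.array([.4883,-.1932]),-.065)
SC=(np.array([.454,.189]),-.02); MAT=np.array([.4572,.1889])
def fr(F,x,y):
    a=F[1]; return F[0]+np.array([np.cos(a)*x-np.sin(a)*y,np.sin(a)*x+np.cos(a)*y])
def sc(ref,refpt,yaw,phi,s):
    """TCP pose with scoop point refpt (scoop frame) at world ref; phi>0 = mouth down"""
    A=R.from_euler("zy",[yaw,-phi]).as_matrix()   # -rot about y lifts +x end
    o=np.array(ref)-A@np.array(refpt)
    T=A@np.array([.041,0,.080])+o
    M=np.column_stack([s*A[:,1],s*A[:,0],-A[:,2]])
    return T,R.from_matrix(M).as_rotvec()
LIP=[-.05,0,0]; BACK=[.048,0,0]; O=[0,0,0]
E
python3 - <<'E'
from h import *
d=np.deg2rad
def chk(n,ref,pt,yaw,phi,s):
    p,o=sc(ref,pt,yaw,phi,s); q=solve_ik(p,o); print(n,s,None if q is None else np.round(q,2))
for s in (1,-1):
    chk("grasp",[*SC[0],.004],O,SC[1],0,s)
    chk("enter",[*fr(TRAY,.065,.002),.005],O,TRAY[1],0,s)
    chk("end",[*fr(TRAY,-.042,.002),.005],O,TRAY[1],0,s)
    chk("tilt",[*fr(TRAY,.008,.002),.006],BACK,TRAY[1],d(-20),s)
    chk("up",[*fr(TRAY,.008,.002),.15],BACK,TRAY[1],d(-20),s)
    for ph in (-20,0,40,70):
      for dy in (0,-.37,-.7): chk(f"pour{ph} {dy}",[*fr(BIN,.015,0),.1],LIP,BIN[1]+dy,d(ph),s)
E
```

```text
grasp 1 [0.23 0.32 1.81 0.   1.01 0.25]
enter 1 [-0.1   0.37  1.72 -0.    1.05 -0.06]
end 1 [-0.12  0.23  1.94 -0.    0.97 -0.08]
tilt 1 [-0.09  0.46  1.63 -0.03  1.4  -0.04]
up 1 [-0.09  0.35  1.43 -0.03  1.71 -0.04]
pour-20 0 1 [-0.35  0.63  1.16 -0.12  1.68 -0.28]
pour-20 -0.37 1 [-0.4   0.63  1.15 -0.13  1.69  0.05]
pour-20 -0.7 1 [-0.43  0.61  1.16 -0.15  1.68  0.34]
pour0 0 1 [-0.44  0.38  1.45 -0.    1.31 -0.37]
pour0 -0.37 1 [-0.49  0.38  1.45  0.    1.32 -0.05]
pour0 -0.7 1 [-0.54  0.37  1.46 -0.    1.31  0.23]
pour40 0 1 [-0.82 -0.    2.08  0.8   0.71 -1.29]
pour40 -0.37 1 [-0.9   0.03  2.07  0.83  0.75 -1.  ]
pour40 -0.7 1 [-0.97  0.05  2.07  0.86  0.78 -0.77]
pour70 0 1 [-1.4   0.19  2.58  1.6   1.18 -2.68]
pour70 -0.37 1 [-1.43  0.24  2.53  1.57  1.2  -2.32]
pour70 -0.7 1 [-1.47  0.31  2.51  1.56  1.21 -2.04]
grasp -1 None
enter -1 None
end -1 None
tilt -1 None
up -1 None
pour-20 0 -1 None
pour-20 -0.37 -1 None
pour-20 -0.7 -1 None
pour0 0 -1 None
pour0 -0.37 -1 None
pour0 -0.7 -1 None
pour40 0 -1 [-0.82 -0.    2.08  0.8   0.71  1.85]
pour40 -0.37 -1 [-0.9   0.03  2.07  0.83  0.75  2.14]
pour40 -0.7 -1 [-0.97  0.05  2.07  0.86  0.78  2.38]
pour70 0 -1 [-1.4   0.19  2.58  1.6   1.18  0.46]
pour70 -0.37 -1 [-1.43  0.24  2.53  1.57  1.2   0.83]
pour70 -0.7 -1 [-1.47  0.31  2.51  1.56  1.21  1.1 ]
```

```bash
python3 - <<'E'
from h import *
d=np.deg2rad
for dy in range(-160,161,20):
    row=[]
    for ph in (-20,0,20,40,55,70):
        p,o=sc([*BIN[0],.1],[-.04,0,0],d(dy),d(ph),1); q=solve_ik(p,o)
        row.append("----" if q is None else " ".join(f"{x:.1f}" for x in q))
    print(dy," | ".join(row))
E
```

```text
-160 -0.5 0.4 1.5 -0.2 1.6 2.3 | -0.6 0.1 1.8 -0.0 1.2 2.2 | -0.9 0.0 2.1 0.4 0.9 1.7 | -1.3 0.1 2.4 1.1 0.8 0.7 | -1.6 0.4 2.6 1.5 1.0 -0.2 | ----
-140 -0.5 0.4 1.4 -0.2 1.6 2.0 | -0.7 0.2 1.7 -0.0 1.2 1.8 | -0.9 0.0 2.0 0.4 0.9 1.3 | -1.3 0.1 2.3 1.0 0.8 0.4 | -1.5 0.3 2.6 1.4 1.0 -0.4 | ----
-120 -0.5 0.4 1.4 -0.2 1.6 1.6 | -0.7 0.2 1.7 -0.0 1.2 1.4 | -0.9 0.1 2.0 0.4 0.9 1.0 | -1.2 0.1 2.3 1.0 0.8 0.1 | -1.5 0.3 2.5 1.4 1.0 -0.6 | -1.7 0.7 2.7 1.6 1.2 -1.3
-100 -0.5 0.5 1.3 -0.2 1.6 1.3 | -0.6 0.3 1.6 -0.0 1.3 1.1 | -0.9 0.1 1.9 0.3 0.9 0.7 | -1.2 0.1 2.2 1.0 0.8 -0.1 | -1.4 0.2 2.4 1.4 1.0 -0.8 | -1.6 0.6 2.6 1.5 1.2 -1.4
-80 -0.5 0.5 1.3 -0.2 1.6 0.9 | -0.6 0.3 1.6 -0.0 1.3 0.8 | -0.8 0.1 1.9 0.3 0.9 0.4 | -1.1 0.1 2.2 0.9 0.8 -0.4 | -1.4 0.2 2.4 1.3 1.0 -1.0 | -1.6 0.5 2.6 1.5 1.2 -1.6
-60 -0.5 0.6 1.2 -0.2 1.7 0.6 | -0.6 0.3 1.5 -0.0 1.3 0.5 | -0.8 0.1 1.8 0.3 0.9 0.1 | -1.1 0.0 2.1 0.9 0.8 -0.6 | -1.3 0.1 2.4 1.3 1.0 -1.3 | -1.6 0.4 2.6 1.5 1.2 -1.9
-40 -0.4 0.6 1.2 -0.1 1.7 0.3 | -0.5 0.3 1.5 -0.0 1.3 0.2 | -0.7 0.1 1.8 0.3 0.9 -0.1 | -1.0 0.0 2.1 0.9 0.8 -0.9 | -1.3 0.1 2.
[... 575 characters left out ...]
.1 | -0.5 0.1 1.9 0.2 0.9 -1.3 | -0.8 -0.1 2.2 0.8 0.7 -2.1 | ---- | ----
60 -0.3 0.5 1.4 -0.1 1.6 -1.3 | -0.4 0.3 1.6 0.0 1.3 -1.4 | -0.5 0.0 1.9 0.2 0.9 -1.7 | -0.8 -0.1 2.3 0.9 0.6 -2.5 | ---- | ----
80 -0.3 0.5 1.4 -0.1 1.6 -1.7 | -0.4 0.2 1.7 0.0 1.2 -1.8 | -0.5 0.0 2.0 0.2 0.8 -2.0 | ---- | -1.2 -0.0 2.6 1.5 0.9 2.4 | ----
100 -0.3 0.4 1.5 -0.1 1.6 -2.0 | -0.4 0.2 1.7 -0.0 1.2 -2.1 | -0.5 -0.0 2.1 0.2 0.8 -2.4 | ---- | ---- | ----
120 -0.3 0.4 1.5 -0.1 1.6 -2.4 | -0.4 0.1 1.8 -0.0 1.2 -2.5 | ---- | -1.0 -0.1 2.5 1.1 0.7 2.4 | ---- | ----
140 ---- | ---- | ---- | -1.1 -0.1 2.5 1.1 0.7 1.9 | ---- | ----
160 ---- | ---- | -0.8 -0.1 2.1 0.3 0.8 2.5 | -1.2 -0.0 2.5 1.1 0.7 1.4 | ---- | ----
```

```bash
sed -i 's/from_euler("zy"/from_euler("ZY"/' h.py; python3 - <<'E'
from h import *
d=np.deg2rad
for dy in range(-160,121,20):
    row=[]
    for ph in (-20,0,20,40,55,70):
        p,o=sc([*BIN[0],.1],[-.04,0,0],d(dy),d(ph),1); q=solve_ik(p,o)
        row.append("----" if q is None else " ".join(f"{x:.1f}" for x in q))
    print(dy," | ".join(row))
E
```

```text
-160 -1.0 0.1 2.0 0.4 1.0 1.6 | -0.6 0.1 1.8 -0.0 1.2 2.2 | -0.4 0.3 1.5 -0.2 1.5 2.4 | -0.3 0.5 1.3 -0.4 1.9 2.5 | -0.2 0.7 1.2 -0.5 2.1 2.5 | -0.1 0.9 1.0 -0.6 2.3 2.5
-140 -1.0 0.2 1.9 0.4 1.1 1.3 | -0.7 0.2 1.7 -0.0 1.2 1.8 | -0.4 0.3 1.6 -0.3 1.4 2.1 | -0.2 0.5 1.4 -0.5 1.7 2.3 | -0.1 0.6 1.3 -0.6 1.9 2.4 | -0.0 0.8 1.3 -0.8 2.1 2.4
-120 -0.9 0.3 1.7 0.3 1.3 1.0 | -0.7 0.2 1.7 -0.0 1.2 1.4 | -0.4 0.3 1.6 -0.4 1.3 1.8 | -0.1 0.4 1.6 -0.6 1.5 2.1 | 0.0 0.5 1.5 -0.8 1.7 2.3 | 0.1 0.7 1.5 -0.9 1.8 2.4
-100 -0.9 0.4 1.6 0.3 1.4 0.8 | -0.6 0.3 1.6 -0.0 1.3 1.1 | -0.4 0.2 1.7 -0.4 1.2 1.5 | -0.1 0.3 1.7 -0.7 1.3 2.0 | 0.1 0.4 1.8 -0.9 1.4 2.2 | 0.2 0.6 1.8 -1.0 1.6 2.4
-80 -0.8 0.5 1.4 0.2 1.5 0.6 | -0.6 0.3 1.6 -0.0 1.3 0.8 | -0.4 0.2 1.7 -0.3 1.1 1.2 | -0.1 0.2 1.9 -0.8 1.0 1.7 | 0.1 0.3 2.0 -1.1 1.2 2.2 | ----
-60 -0.7 0.6 1.3 0.1 1.6 0.4 | -0.6 0.3 1.5 -0.0 1.3 0.5 | -0.4 0.1 1.8 -0.3 0.9 0.7 | -0.2 0.1 2.0 -0.8 0.7 1.4 | ---- | ----
-40 -0.6 0.6 1.2 0.0 1.7 0.1 | -0.5 0.3 1.5 -0.0 1.3 0.2 | -0.5 0.1 1.8 -0.1 0.9 0.3 | -0.4 -0.0 2.1 -0.5 0.4 0.8 | ---- | ----
-20 -0.5 0.6 1.2 -0.0 
[... 544 characters left out ...]
.0 0.2 1.9 0.7 1.3 -2.0 | -1.2 0.3 2.0 0.9 1.4 -2.3 | -1.3 0.5 2.0 1.0 1.6 -2.6
60 -0.1 0.4 1.6 -0.3 1.3 -1.0 | -0.4 0.3 1.6 0.0 1.3 -1.4 | -0.7 0.2 1.7 0.4 1.3 -1.8 | -0.9 0.3 1.7 0.6 1.5 -2.2 | -1.1 0.4 1.7 0.8 1.6 -2.4 | -1.2 0.6 1.7 0.8 1.8 -2.5
80 -0.1 0.3 1.7 -0.4 1.2 -1.3 | -0.4 0.2 1.7 0.0 1.2 -1.8 | -0.6 0.3 1.6 0.3 1.4 -2.1 | -0.9 0.4 1.6 0.5 1.7 -2.3 | -1.0 0.5 1.5 0.6 1.8 -2.5 | -1.0 0.7 1.5 0.7 2.0 -2.5
100 -0.1 0.2 1.9 -0.4 1.0 -1.6 | -0.4 0.2 1.7 -0.0 1.2 -2.1 | -0.6 0.3 1.6 0.2 1.5 -2.4 | -0.8 0.5 1.4 0.4 1.8 -2.5 | -0.9 0.6 1.3 0.5 2.0 -2.6 | -0.9 0.8 1.2 0.6 2.2 -2.6
120 -0.2 0.1 2.0 -0.4 0.8 -2.0 | -0.4 0.1 1.8 -0.0 1.2 -2.5 | -0.6 0.3 1.5 0.2 1.6 -2.7 | ---- | ---- | ----
```

```bash
python3 - <<'E'
from h import *
grip(.05,50)
p,o=sc([*SC[0],.004],O,SC[1],0,1)
move_pose(p+[0,0,.10],o); line_to(p,.15); 
print("pre",read_force())
grip(.0,50); print("open",read_opening(),read_grip_force())
line_to(p+[0,0,.12],.12); print(read_opening(),read_force())
q,o2=sc([*fr(TRAY,.066,.002),.09],O,TRAY[1],0,1)
line_to(q,.2,o2)
for s in ("scene","side","wrist"): save(s+"2",camera(s))
c=camera("side");f=c["frame"];cv2.imwrite("pics/s2c.png",cv2.resize(f[90:300,170:380],None,fx=2.8,fy=2.8)[:,:,::-1]); print(read_time_s())
E
```

```text
pre [-0.59008392 -0.45634811  0.08594942]
open 0.0135419767245289 50.00006139278412
0.013692932781490703 [-0.2377985   0.50598591 -1.62260602]
11.5583
```

View pics/s2c.png

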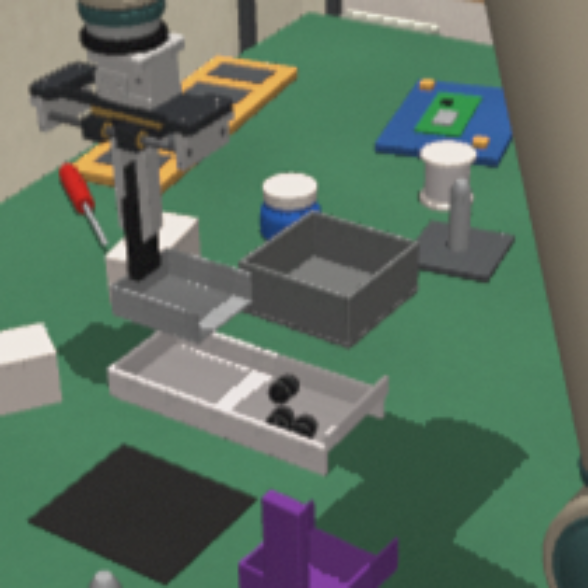

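The side crop shows the scoop held level over the empty half of the tray, with three chokes at the near end. I'll lower it and push.

```bash
python3 - <<'E'
from h import *
d=np.deg2rad
P=lambda x,z,yoff=.002:sc([*fr(TRAY,x,yoff),z],O,TRAY[1],0,1)
q,o=P(.066,.02); print(line_to(q,.08,f_stop=6), read_force())
q,o=P(.066,.002); hit=line_to(q,.02,f_stop=3); t=read_tool_pos(); print(hit,"underside z",t[2]-.08,read_force())
zf=t[2]-.08+.0003
q,o=P(.064,zf); line_to(q,.03)
q,o=P(-.036,zf); print("push",line_to(q,.06,f_stop=15),read_force(),read_tool_pos()-q)
q,o=P(-.043,zf); print("push",line_to(q,.02,f_stop=12),read_force(),read_tool_pos()-q)
print(read_opening(),read_time_s())
c=camera("side");f=c["frame"];a=cv2.resize(f[190:270,190:320],(400,246))
c2=camera("scene");b=cv2.resize(c2["frame"][200:300,210:340],(400,308))
im=np.zeros((560,400,3),np.uint8);im[:246]=a;im[250:558]=b
cv2.imwrite("pics/push.png",im[:,:,::-1])
E
```

```text
False [ 0.51572372 -1.03764709 -1.71355308]
True underside z 0.005234863474577023 [0.208797   0.22736442 4.76829882]
push False [-0.03024793 -0.54178515 -2.56601572] [ 2.73982811e-04 -2.96500631e-05 -5.99075655e-05]
push False [ 0.43015018 -0.06697328 -2.95687311] [-2.59625189e-04  6.14681513e-05 -4.58069615e-05]
0.01383545368008968 15.8583
```

View pics/push.png

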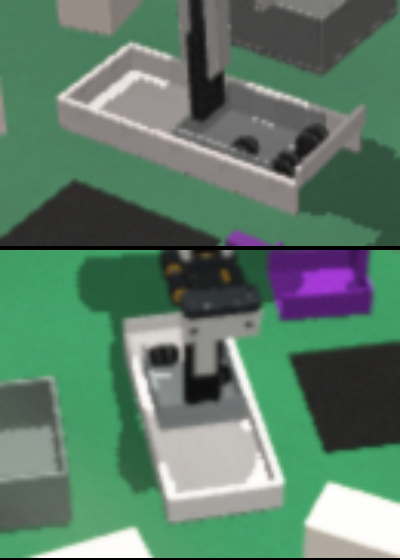

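Force and view show chokes on the pan with two leaning on the near slope. I'll tilt the mouth up about the back edge, then lift.

```bash
python3 - <<'E'
from h import *
d=np.deg2rad
B=fr(TRAY,.0055,.002)
for i,ph in enumerate((-4,-8,-12,-16,-20,-24)):
    p,o=sc([*B,.0065],BACK,TRAY[1],d(ph),1); line_to(p,.04,o)
sleep(.5); print(read_force(),read_opening(),read_time_s())
p,o=sc([*B,.13],BACK,TRAY[1],d(-24),1); line_to(p,.08,o); sleep(.3); print(read_force(),read_opening())
c=camera("side");a=cv2.resize(c["frame"][110:270,180:330],(400,427))
c2=camera("scene");b=cv2.resize(c2["frame"][150:300,200:340],(400,427))
cv2.imwrite("pics/lift.png",np.hstack([a,b])[:,:,::-1])
E
```

```text
[ 0.814822   -0.29588596 -2.08551661] 0.01361839519613541 18.225
[-0.68287127 -0.39929105 -1.03145471] 0.013639391677685226
```

View pics/lift.png

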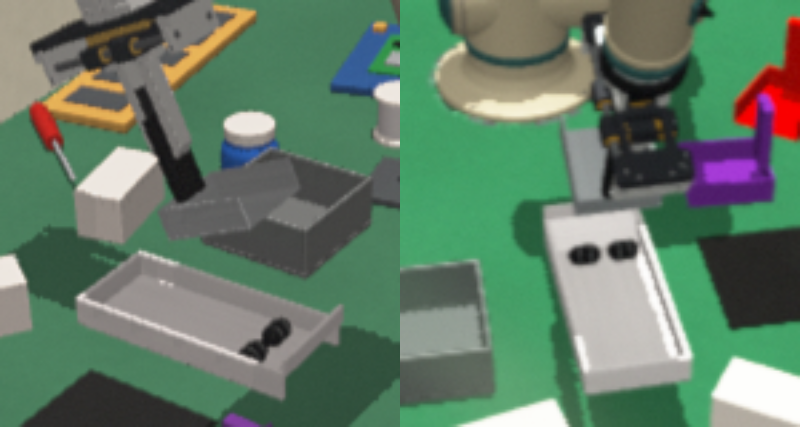

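Only one choke came up; two slipped off ahead of the lip and lie in the tray, because the lip stopped short of the slope. I'll tip this one into the bin first, which also proves the pour, then go back and drive the lip right onto the slope.

```bash
cat >> h.py <<'E'
d=np.deg2rad
def pour():
    Y=BIN[1]+np.pi/2
    L=fr(BIN,0,.02)
    p,o=sc([*L,.17],LIP,Y,d(-24),1); line_to(p,.2,o)
    for ph,z in zip((-15,-5,5,15,25,35,45,55,65,72),(.15,.125,.11,.10,.09,.085,.08,.08,.08,.08)):
        p,o=sc([*L,z],LIP,Y,d(ph),1); line_to(p,.10,o)
    sleep(.7); print("pour end",read_force(),read_opening())
def unpour():
    Y=BIN[1]+np.pi/2; L=fr(BIN,0,.02)
    for ph,z in zip((50,25,0),(.10,.12,.15)):
        p,o=sc([*L,z],LIP,Y,d(ph),1); line_to(p,.15,o)
def shot(n):
    a=cv2.resize(camera("side")["frame"][90:270,170:350],(400,400)); b=cv2.resize(camera("scene")["frame"][150:330,170:350],(400,400))
    cv2.imwrite(f"pics/{n}.png",np.hstack([a,b])[:,:,::-1])
E
python3 - <<'E'
from h import *
pour(); unpour(); print(read_force(),read_time_s())
q,o2=sc([*fr(TRAY,.066,.001),.11],O,TRAY[1],0,1)
line_to(q,.2,o2); print(read_force())
shot("pour1")
E
```

```text
pour end [ 0.12539871  0.3310916  -1.33974188] 0.013658827923337715
[ 0.10819922 -0.71208191 -2.05216037] 27.7583
[ 1.09961566  0.32567152 -2.26620132]
```

View pics/pour1.png

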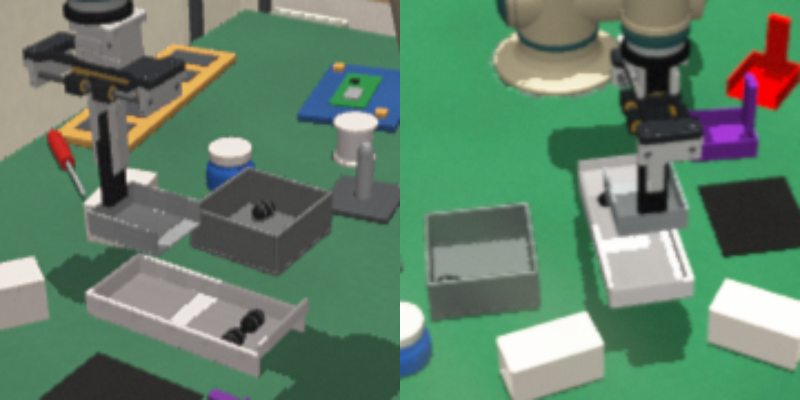

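One choke is in the bin, at left-tile (262,210). Two remain at the tray's near end. For the second pass I'll push until the lip meets the slope, then ride up it while tilting.

```bash
python3 - <<'E'
from h import *
P=lambda x,z:sc([*fr(TRAY,x,.001),z],O,TRAY[1],0,1)
q,o=P(.066,.015); print(line_to(q,.1,f_stop=6))
q,o=P(.066,.002); hit=line_to(q,.02,f_stop=3); zf=read_tool_pos()[2]-.08+.0003; print(hit,zf)
q,o=P(-.036,zf); print(line_to(q,.06,f_stop=15))
q,o=P(-.060,zf); hit=line_to(q,.015,f_stop=8); t=read_tool_pos()
x0=-.060+np.linalg.norm((t-q)[:2]); print("contact",hit,"origin tray x",x0,read_force(),t-q)
# ride up the slope: lip at x0-.05 - s, zf + s
xl=x0-.05+.001
for s in (.004,.008,.012,.016,.020,.024):
    p,o=sc([*fr(TRAY,xl-s,.001),zf+s+.001],LIP,TRAY[1],-np.arcsin((s)/.098),1); line_to(p,.03,o)
    print(read_force().round(1),end=" ")
B=fr(TRAY,xl-.024+.096,.001); zb=zf+.001
for ph in (-18,-22,-26):
    p,o=sc([*B,zb+.002],BACK,TRAY[1],d(ph),1); line_to(p,.04,o)
sleep(.5); p,o=sc([*B,.13],BACK,TRAY[1],d(-26),1); line_to(p,.08,o); sleep(.3); print(read_force(),read_opening(),read_time_s())
shot("lift2")
E
```

```text
False
True 0.005475124545927612
False
contact True origin tray x -0.04671118448795861 [0.87343951 0.46351175 1.12514631] [ 0.01326834 -0.00073741  0.00172983]
[ 2.6 -0.3  0.5] [ 2.2 -1.  -0.3] [2.1 0.3 0. ] [ 2.8 -0.5 -0.7] [ 2.3  0.3 -1.1] [ 1.8  0.2 -1.6] [ 0.37080674 -0.06753258 -2.62265182] 0.014222739013645182 38.9417
```

View pics/lift2.png

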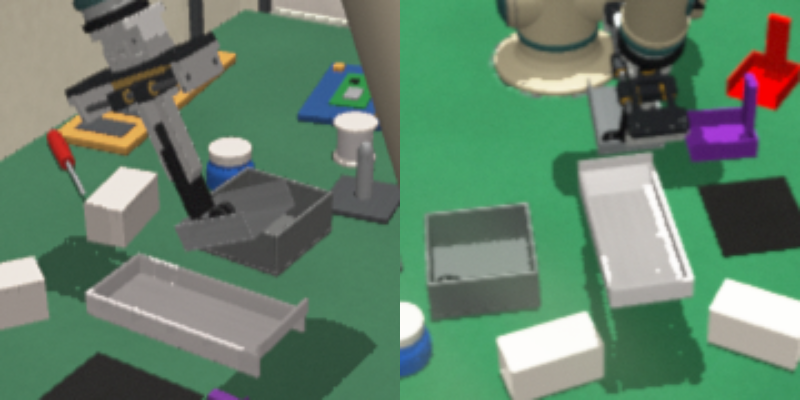

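The tray is empty and both chokes are in the pan. I'll pour, park the scoop and take a look.

```bash
python3 - <<'E'
from h import *
pour(); unpour(); print(read_force(),read_time_s())
T=(np.array([.456,.189]),-.03)
p,o=sc([*T[0],.004],O,T[1],0,1)
line_to(p+[0,0,.11],.2,o); line_to(p+[0,0,.012],.12); print(line_to(p-[0,0,.003],.02,f_stop=4),read_tool_pos()-p)
grip(.04); sleep(.2); line_to(p+[0,0,.12],.15); print(read_time_s())
move_pose([.44,0.06,.45],down(-np.pi/2)); c=camera("wrist"); save("w3",c); print(read_time_s())
E
```

```text
pour end [-0.62240511  0.12363735 -2.85810526] 0.013775323903308666
[-0.64915237 -0.47826345 -0.91036275] 46.4833
True [-4.25805417e-05 -3.52858421e-05  1.31212171e-04]
51.6083
52.8333
```

View pics/w3.png

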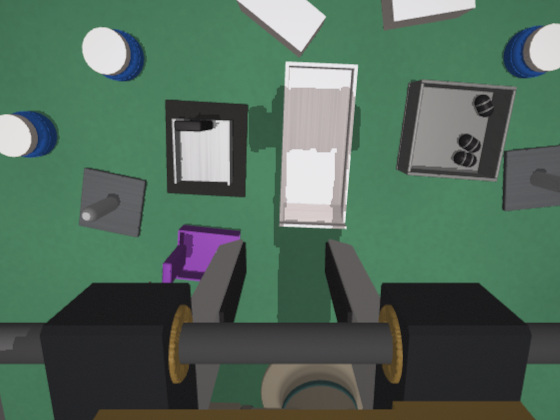

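All three chokes are in the bin at (484,105), (468,143) and (464,159), and the scoop is parked on its mat. Cup1 has been knocked: its edge is now at (283,15). Next I'll measure the cups and peg plates.

```bash
python3 - <<'E'
from h import *
import pickle
D={}
c=camera("wrist"); 
print("peg1 plate",[ray(c,uv,.01)[:2].round(3) for uv in((84,169),(146,180),(138,235),(79,223))])
move_pose([.40,-.30,.33],down(-np.pi/2)); D["peg2"]=camera("wrist")
move_pose([.36,.30,.33],down(-np.pi/2)); D["peg1"]=camera("wrist")
move_pose([.57,0.0,.36],down(-np.pi/2)); D["cups"]=camera("wrist"); print(read_time_s())
pickle.dump(D,open("cups.pkl","wb"))
for n in("peg2","peg1"):
    c=D[n]; f=c["frame"].astype(int); sat=f.max(2)-f.min(2); m=((sat<25)&(f.max(2)<130)).astype(np.uint8)
    u,v=proj(c,[.41,-.337,.01] if n=="peg2" else [.371,.351,.01])[0]; 
    roi=np.zeros_like(m); x0,y0=int(u)-70,int(v)-70; x0=max(x0,0);y0=max(y0,0); roi[y0:int(v)+70,x0:int(u)+70]=m[y0:int(v)+70,x0:int(u)+70]
    cnt=max(cv2.findContours(roi,0,1)[0],key=cv2.contourArea)
    P=np.array([ray(c,p[0],.01)[:2] for p in cnt],np.float32); print(n,(u,v),cv2.minAreaRect(P),cnt[:,0].min(0),cnt[:,0].max(0))
a=D["peg2"]["frame"][:260];b=D["peg1"]["frame"][:260];k=D["cups"]["frame"][:300]
im=np.zeros((560,800,3),np.uint8); im[:186,:400]=cv2.resize(a,(400,186)); im[:186,400:]=cv2.resize(b,(400,186)); im[190:490,:560]=k
cv2.imwrite("pics/cups.png",im[:,:,::-1])
E
```

```text
peg1 plate [array([0.427, 0.386]), array([0.409, 0.288]), array([0.315, 0.309]), array([0.336, 0.406])]
57.9917
peg2 (np.float64(314.70549005876876), np.float64(165.14749103252348)) ((0.41272929310798645, -0.3476080000400543), (0.10010537505149841, 0.1004808247089386), 6.243516445159912) [281 120] [363 204]
peg1 (np.float64(245.81503541094213), np.float64(164.2385097704506)) ((0.37045931816101074, 0.3486522436141968), (0.0999925509095192, 0.10024311393499374), 77.53034210205078) [204 119] [293 208]
```

View pics/cups.png

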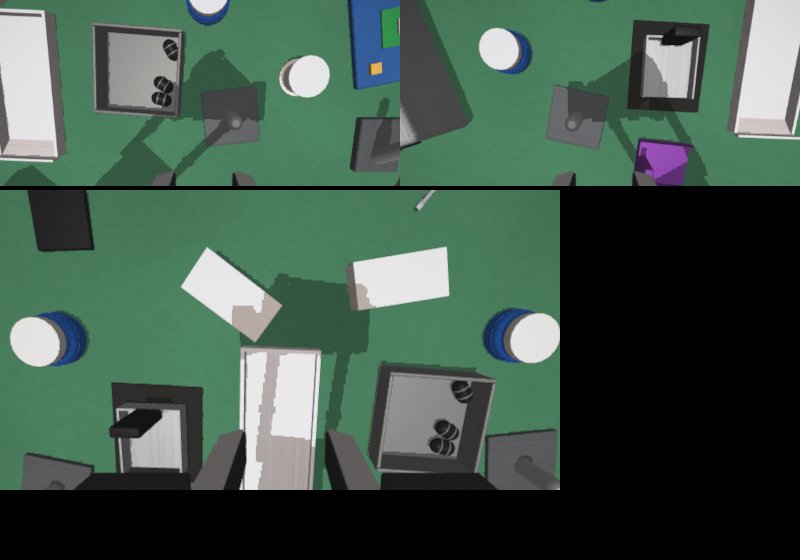

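The peg plates fit 100 x 100 mm exactly. The cup top faces are visible with pixel corners as read from the picture. I'll compute the cup poses and search tilt and heading for a reachable grasp and place pair.

```bash
cat >> h.py <<'E'
PEG={1:np.array([.3705,.3487]),2:np.array([.4127,-.3476])}
U=np.array([0,0,1.])
def cup_poses(ctr,m,peg,al,s,b,zc,off=-.010):
    """TCP pose for the grasp (cup lying, centre ctr, mouth dir m) and for the place (cup centre height zc over peg)"""
    m=np.array([*m,0.])/np.linalg.norm(m)
    Cg=np.column_stack([m,np.cross(U,m),U]); B=np.array([np.cos(b),np.sin(b),0]); Cp=np.column_stack([-U,np.cross(B,-U),B])
    z=-np.cos(al)*U+np.sin(al)*m; y=s*np.cross(U,m); T=np.column_stack([np.cross(y,z),y,z])
    tl=off*m+.005*z
    G=(np.array([*ctr,.028])+tl, T); Q=Cp@Cg.T
    P=(np.array([*peg,zc])+Q@tl, Q@T)
    return [(p,R.from_matrix(M).as_rotvec()) for p,M in (G,P)]
E
python3 - <<'E'
from h import *
import pickle,itertools
c=pickle.load(open("cups.pkl","rb"))["cups"]
corn={1:[(208,57),(282,115),(255,152),(181,98)],2:[(353,72),(446,57),(449,106),(359,116)]}
for k,uv in corn.items():
    P=np.array([ray(c,p,.056)[:2] for p in uv],np.float32); r=cv2.minAreaRect(P); 
    L=[np.linalg.norm(P[i]-P[(i+1)%4]).round(3) for i in range(4)]
    m=(P[0]-P[1])+(P[3]-P[2]); m=m/np.linalg.norm(m)*(1 if m[1]*(1 if k==1 else -1)>0 else -1)
    ctr=P.mean(0); print(k,ctr,m,L,np.degrees(np.arctan2(m[1],m[0])))
    res=[]
    for al,s,b in itertools.product((30,45,55),(1,-1),range(-180,180,20)):
        G,A=cup_poses(ctr,m,PEG[k],d(al),s,d(b),.065); _,H=cup_poses(ctr,m,PEG[k],d(al),s,d(b),.175)
        G2=(G[0]+[0,0,.1],G[1])
        q=[solve_ik(*x) for x in (G2,G,H,A)]
        if any(x is None for x in q): continue
        res.append((max(abs(q[1]-q[2])),al,s,b,min(min(2.7-abs(x[5]),x[4]-.11,2.71-x[4],x[3]+1.18) for x in q),q))
    for r in sorted(res,key=lambda r:r[0])[:7]: print(round(r[0],2),r[1:4],round(r[4],2),*[" ".join(f"{v:.1f}" for v in x) for x in r[5][1:]],sep=" | ")
E
```

```text
1 [0.6519914  0.06631733] [0.5983837 0.8012096] [np.float32(0.109), np.float32(0.056), np.float32(0.109), np.float32(0.058)] 53.24577
1.35 | (30, -1, 80) | 0.62 | -0.3 0.5 1.9 0.8 0.7 -0.2 | 0.9 0.7 1.2 -0.5 2.1 1.1 | 0.9 0.9 1.3 -0.4 1.9 1.2
1.42 | (30, -1, 100) | 0.54 | -0.3 0.5 1.9 0.8 0.7 -0.2 | 1.0 0.7 1.4 -0.6 1.9 0.9 | 1.0 0.8 1.5 -0.6 1.8 1.0
1.5 | (30, -1, 60) | 0.5 | -0.3 0.5 1.9 0.8 0.7 -0.2 | 0.8 0.8 1.1 -0.3 2.2 1.3 | 0.8 0.9 1.2 -0.3 2.0 1.3
1.57 | (30, -1, 120) | 0.39 | -0.3 0.5 1.9 0.8 0.7 -0.2 | 1.1 0.6 1.6 -0.8 1.7 0.8 | 1.1 0.7 1.7 -0.8 1.5 1.0
1.72 | (45, -1, 100) | 0.66 | -0.4 0.5 2.0 1.2 0.8 -0.8 | 1.0 0.5 1.4 -0.5 1.7 0.9 | 1.0 0.7 1.6 -0.5 1.6 1.0
1.73 | (30, -1, 140) | 0.19 | -0.3 0.5 1.9 0.8 0.7 -0.2 | 1.2 0.5 1.8 -1.0 1.5 0.8 | 1.2 0.6 1.9 -1.0 1.3 1.0
1.74 | (55, 1, -120) | 0.3 | -0.5 0.6 2.1 1.4 1.0 2.1 | 0.3 -0.0 2.2 0.7 0.6 0.4 | 0.3 0.2 2.4 1.3 0.4 -0.3
2 [ 0.67304397 -0.1372921 ] [ 0.13054349 -0.9914426 ] [np.float32(0.11), np.float32(0.056), np.float32(0.109), np.float32(0.051)] -82.49899
1.27 | (30, 1, -100) | 0.52 | -0.0 0.6 1.6 -0.7 0.9 0.3 | -1.2 0.7 1.4 0.5 2.0 -1.0 | -1.2 0.8 1.4 0.5 1.8 -1.1
1.36 | (30, 1, -120) | 0.52 | -0.0 0.6 1.6 -0.7 0.9 0.3 | -1.3 0.6 1.6 0.7 1.8 -0.9 | -1.3 0.7 1.6 0.7 1.6 -1.0
1.43 | (55, 1, 140) | 0.02 | 0.2 0.7 1.7 -1.1 1.1 0.8 | -0.9 -0.0 2.1 0.3 0.4 1.1 | -0.9 0.2 2.3 1.3 0.1 0.1
1.43 | (30, 1, -80) | 0.52 | -0.0 0.6 1.6 -0.7 0.9 0.3 | -1.0 0.8 1.2 0.4 2.2 -1.2 | -1.0 0.9 1.3 0.3 2.0 -1.2
1.51 | (30, 1, -140) | 0.52 | -0.0 0.6 1.6 -0.7 0.9 0.3 | -1.4 0.5 1.8 0.8 1.6 -0.9 | -1.4 0.6 1.9 0.9 1.4 -1.0
1.54 | (45, 1, -120) | 0.21 | 0.1 0.7 1.7 -1.0 1.0 0.6 | -1.2 0.5 1.6 0.6 1.6 -0.8 | -1.2 0.6 1.7 0.6 1.5 -0.9
1.58 | (45, 1, -100) | 0.21 | 0.1 0.7 1.7 -1.0 1.0 0.6 | -1.1 0.6 1.4 0.4 1.8 -1.0 | -1.1 0.7 1.5 0.4 1.6 -1.1
```

Both cups measure 109–110 x 56 mm, as they should. Doing cup1 first with a 45° lean.

```bash
cat >> h.py <<'E'
def do_cup(k,ctr,m,al,s,b):
    (g,go),(a,ao)=cup_poses(ctr,m,PEG[k],d(al),s,d(b),.0655)
    z=R.from_rotvec(go).as_matrix()[:,2]; up=np.array([0,0,1.])
    for n,x in dict(pre=(g-.1*z,go),lift=(g+.2*up,go),hov=(a+.15*up,ao)).items():
        print(n,None if (q:=solve_ik(*x)) is None else np.round(q,2))
    grip(.09,20); move_pose(g-.1*z,go); print("hit" if line_to(g,.1,f_stop=8) else "ok")
    grip(.0,20); print("cup width",read_opening(),read_grip_force())
    line_to(g+.2*up,.15); print(read_force())
    move_pose(a+.15*up,ao); save(f"hov{k}",camera("side")); sleep(.2)
    line_to(a+.02*up,.1,f_stop=8); print("seat",line_to(a-.004*up,.02,f_stop=4),read_tool_pos()-a,read_force(),read_opening())
    return a,ao
def leave(a,ao):
    z=R.from_rotvec(ao).as_matrix()[:,2]; grip(.09); sleep(.1)
    line_to(a-.12*z,.12); print("t",read_time_s())
E
python3 - <<'E'
from h import *
r=do_cup(1,[.652,.0663],[.598,.801],45,-1,120)
leave(*r)
shot("c1")
f=np.hstack([cv2.resize(camera("side")["frame"][200:400,100:300],(400,400)),cv2.resize(camera("scene")["frame"][120:320,260:460],(400,400))])
cv2.imwrite("pics/cup1.png",f[:,:,::-1])
E
```

```text
pre [-0.58  0.41  2.    1.01  0.98 -0.64]
lift [-0.44  0.27  1.8   0.9   1.09 -0.24]
hov [ 1.07  0.42  1.56 -0.65  1.62  0.67]
ok
cup width 0.05598829279709933 19.999959468841553
[ 0.37147748  0.08434738 -0.44728134]
seat True [-7.36175319e-05 -1.10418654e-04 -6.10503434e-04] [-0.68644531  0.71191861  3.81211054] 0.05597098357507165
t 70.175
```

View pics/cup1.png

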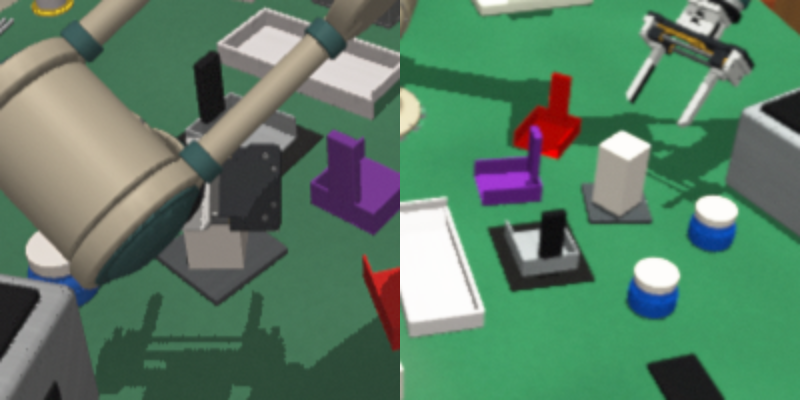

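Cup1 stands upright on its plate, at right-tile (620,175). I'll re-check cup2 from the same viewpoint, then do it if it hasn't moved.

```bash
python3 - <<'E'
from h import *
import pickle
move_pose([.45,.2,.40],down(-np.pi/2)); move_pose([.57,0.0,.36],down(-np.pi/2)); c=camera("wrist"); c0=pickle.load(open("cups.pkl","rb"))["cups"]
def q(c):
    f=c["frame"].astype(int); m=((f.min(2)>120)&(f.max(2)-f.min(2)<40)).astype(np.uint8); r=np.zeros_like(m); r[20:160,335:470]=m[20:160,335:470]
    cnt=max(cv2.findContours(r,0,1)[0],key=cv2.contourArea); return cv2.minAreaRect(cnt)
a,b=q(c0),q(c); print(a,b); 
if np.hypot(a[0][0]-b[0][0],a[0][1]-b[0][1])<3 and abs(a[2]-b[2])<3:
    r=do_cup(2,[.673,-.1373],[.1305,-.9914],42,1,-120); leave(*r)
    move_pose([.40,-.2,.45],down(-np.pi/2))
    f=np.hstack([cv2.resize(camera("side")["frame"][60:360,100:400],(400,400)),cv2.resize(camera("scene")["frame"][120:420,100:400],(400,400))])
    cv2.imwrite("pics/cup2.png",f[:,:,::-1])
    # cup poses by top faces (z=.12) from wrist views
    for k,p in ((1,[.36,.30,.33]),(2,[.36,-.34,.33])):
        move_pose([p[0],p[1],.33],down(-np.pi/2)); c=camera("wrist"); f=c["frame"].astype(int); m=((f.min(2)>120)&(f.max(2)-f.min(2)<40)).astype(np.uint8)
        u,v=proj(c,[*PEG[k],.12])[0].astype(int); r=np.zeros_like(m); r[max(v-50,0):v+50,max(u-50,0):u+50]=m[max(v-50,0):v+50,max(u-50,0):u+50]
        cnt=max(cv2.findContours(r,0,1)[0],key=cv2.contourArea); P=np.array([ray(c,x[0],.12)[:2] for x in cnt],np.float32); print(k,PEG[k],cv2.minAreaRect(P))
    print(read_time_s())
E
```

```text
((402.0540466308594, 88.32431030273438), (49.64848709106445, 96.99539184570312), 80.53767395019531) ((402.79730224609375, 88.28377532958984), (49.812896728515625, 97.48860168457031), 80.53767395019531)
pre [ 0.18  0.57  1.6  -0.81  1.17  0.46]
lift [ 0.08  0.45  1.47 -0.77  1.28  0.2 ]
hov [-1.24  0.47  1.52  0.61  1.75 -0.79]
ok
cup width 0.055900784650574444 19.99695897102356
[-0.29248439 -0.30418437 -0.32510813]
seat True [ 4.07317519e-05  8.08942269e-05 -1.12433095e-04] [-1.45148029 -0.81959423  3.69271435] 0.055572336910774685
t 83.2917
1 [0.3705 0.3487] ((0.37126627564430237, 0.34944525361061096), (0.057352062314748764, 0.05705877020955086), 29.901796340942383)
2 [ 0.4127 -0.3476] ((0.4049510359764099, -0.3417263627052307), (0.056981731206178665, 0.07770700752735138), 60.01152420043945)
89.275
```

View pics/cup2.png

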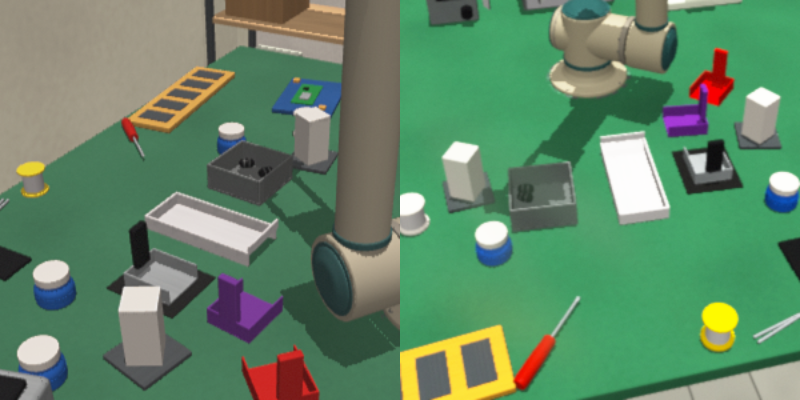

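Both cups stand over their pegs, seated at the expected height. The scoop is flat on its mat, the tray is empty, and the jars and spool haven't moved. Handing in.

```bash
python3 - <<'E'
from h import *
sleep(.5); print(read_force(),read_time_s()); print(job_done())
E
```

```text
[-0.82128983 -0.06617094 -0.20713728] 89.775
the job is handed in; nothing more can be done
None
```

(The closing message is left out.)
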